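Check in a slide carrier and tuck it under the stage leaf

ROBOT

A 7-joint arm with a two-finger parallel gripper is mounted at the origin on the work surface. World frame = base frame: x ahead of the robot, y to its left, z up, the work surface at z = 0. Lengths are in m, angles in rad, forces in N, time in s.
With the tool pointing down it reaches from about 0.4 to 0.85 m from the base axis. Payload 4.5 kg.
Tool frame: the origin (TCP) lies at the very end of the fingers, on their centre line; the grasp point (between the pads) lies 19 mm behind it; z points along the fingers, y is the line along which they close (so a half turn about z gives the same grasp; the last joint's range is limited). The gripper opens to 88 mm and grips with 3 to 60 N. Pads are 18 mm wide; open, the fingers measure 123 mm over their backs; the gripper's body (75 mm by 187 mm) begins 45 mm behind the grasp point.
Start: joints at [-1.236, 0.689, -0.195, 1.565, 0.157, 0.902, -0.215], TCP at [0.185, 0.597, 0.239] pointing down, gripper open.
Joint ranges: [-3.01, 3.01], [-0.46, 2.08], [-1.47, 1.51], [0.13, 2.56], [-1, 4.14], [0.04, 2.09], [-2.66, 2.66]. Speed limits (rad/s): [2.57, 2.57, 3.14, 3.14, 3.14, 3.14, 3.14].

INTERFACE

Orientations are given as a unit quaternion [x, y, z, w].
In Python, from plant import r gives the robot as it stands. The module is installed in compiled form; this text tells all that it offers.
- The arm moves only by the tool step_arm, never from a script. Its argument "increments" is a list of rows, each a list of 2 entries, a list of its own where there are three numbers: the shift along the world's x, y, z in cm, then the turn, a rotation vector about the world's x, y, z in degrees. A call has exactly 10 rows; each row shifts and turns the commanded pose from where the row before left it; what a row does not reach is not made up. A row lasts 1/10 s, in which the tool goes at most 50 mm and 8.59 degrees, less where a joint would pass 70% of its speed; a pose out of reach is approached as far as the arm can. A call is refused whole if a number of a shift passes 5 or a number of a turn 8.59, either way. A call with a gripper value outside its range is refused whole. "fingers" is the opening, from 0 (shut) to 1 (fully open), set as the call begins (left out, the last holds). The fingers move at their own pace and stop on an object; "grip_force" is the grip in N (left out, the last holds). Time passes only in rows, so rows that do not move let the fingers close, or fill a call up. It gives the time, the measured TCP pose, the force, the opening and the grip force at its end, in the units of the state.
- r.get_state(): the state, without advancing time (a new reading comes with each control period).
- r.snapshot(name): name is "scene" or "top" or "wrist"; returns (picture, depth): 384x512x3 uint8, red, green, blue; 384x512 float32, m along the optical axis (not along the pixel's ray), 0 where there is no reading.
- r.calibration(name): a dict with "fov_y" (degrees; the focal length in pixels is half the picture's height over the tangent of half this angle, whatever the lens; pixels are square), "cx", "cy" (the principal point, pixels), "k1" (the pictures are not rectified: a ray, as slopes to the right and down, at radius r is drawn at 1 + k1 r^2 times it, then the intrinsics apply), "R" (3x3) and "t" (3): a world point X has camera coordinates R X + t. Camera axes: x right, y down, z forward; pixel columns grow to the right and rows downward; lengths in m; the calibration is good to about 2 mm. A picture is of the moment at which its call begins: read the wrist's pose just before it. calibration takes no time and is no camera call; for the wrist camera it gives the pose at the moment of the call.
- r.finish_job(): hands the job in; it is judged then, once.
The state is a dict: "clock": time; "q": joint angles; "qd": joint speeds; "joint_torque": joint torques, N m; "tool_pos": TCP position; "eef_rot": TCP orientation; "contact_force": force on the tool from outside, world axes, zero at the start; "moment": the same for the moment, N m; "opening": opening from 0.0 (shut) to 1.0 (fully open); "finger_force": force on a finger pad.
Only numpy, scipy, OpenCV 4.12 (cv2) and the standard library are available. Lean on these libraries where they do the work, as an engineer would, in place of code of your own. Each camera call takes 0.05 s, during which the arm holds its last target. There are 200 camera calls.

TASK

Take the upright barcode reader out of its dock, hold it still and upright about 80 mm above the middle of the paper label on the slide carrier for a second so that it looks straight down at it, and stand it back in its dock. Then pick up the slide carrier by its fin and slide its plain front edge in on the bed of the loading stage, under the hinged steel leaf and right up to the stop ridge, centred and square with the stage, without lifting the leaf and without disturbing the other things on the bench. Finish while still holding the carrier by the fin and pressing it flat on the bed with about 10 N: do not let go.

Things in the scene. Friction and masses are not known exactly. Their poses are not given: they have to be found in the camera images.
- reader: Barcode reader, a stick standing upright in the dock: white head 50 x 40 x 55 mm (x, y, z) at the bottom, black handle 34 x 28 mm (x, y) from 55 to 155 mm height. About 0.16 kg. Origin: centre of its underside, the reading window; it reads along its own -z, z up along the handle. In the dock its axes agree with the dock's.
- reader_window (a point): Centre of the reader's window (underside of its head), same axes as the reader: it reads straight down its -z.
- reader_grip (a point): Point on the reader's axis 120 mm above its window, a good height to grip the handle (28 mm wide along the reader's y).
- dock: Fixed grey dock: base plate 100 x 85 x 5 mm and an open-topped pocket, inside 60 x 50 mm (x, y), walls 5 mm, inner floor 8 mm and rim 33 mm above the bench. Origin: centre of its underside on the bench, z up. The reader stands in it with 5 mm play each way.
- carrier: Slide carrier: aluminium plate 120 x 80 x 5 mm (x, y, z) with an upright grey fin 12 mm thick (x), 56 mm wide (y), its top 50 mm above the plate's underside, centred at x = -10 mm. Glass slide in front of the fin, paper label behind it; the plain edge at +x is the front. About 0.18 kg. Origin: centre of the underside; +x towards the front edge, z up.
- carrier_edge (a point): Middle of the carrier's front edge, at its underside: carrier (60, 0, 0) mm.
- carrier_label (a point): Centre of the paper barcode label, 26 x 46 mm, on top of the plate behind the fin: carrier (-43, 0, 5) mm.
- carrier_fin (a point): Middle of the top of the fin: carrier (-10, 0, 50) mm.
- stage: Fixed loading stage: bed 190 x 130 mm (x, y), surface 25 mm above the bench, open but for the leaf at its +x end. Origin: centre of its underside; the carrier slides in along +x, z up. Stop ridge 4 mm high under the leaf, near face at x = 63 mm. Hinge posts at y = +-54, x = 73 to 95 mm, 24 mm above the bed. Carrier home: front edge at x = 60 to 63 mm, y = 0, axes along the stage's.
- leaf_front (a point): Middle of the leaf's front lip: stage (34, 0, 37) mm with the leaf down. The leaf is a light steel plate 84 mm wide (y) from this lip back to the hinge at stage x = 92 mm; its underside is 9 mm above the bed (the carrier's edge is 5 mm thick), the front 11 mm bent up so that the lip's underside is about 13 mm above the bed.
- leaf (a joint): Hinge angle of the leaf: 0 = lying down on its rest (start), grows as it is lifted (rad). A light spring and its weight hold it down; a touch of a few tenths of a newton lifts it.
- reagent: White reagent bottle, 52 mm across, 100 mm tall; a bystander, to be left alone. Origin: centre of its underside.
- oil: Small amber bottle, 28 mm across, 60 mm tall; a bystander, to be left alone. Origin: centre of its underside.
- slidebox: Grey slide box 85 x 100 x 35 mm; a bystander, to be left alone. Origin: centre of its underside.
- tipbox: White pipette-tip box 120 x 85 x 55 mm; a bystander, to be left alone. Origin: centre of its underside.
- beaker: White cup, 68 mm across, 70 mm tall; a bystander, to be left alone. Origin: centre of its underside.
- timer: Flat grey timer 60 x 70 x 20 mm; a bystander, to be left alone. Origin: centre of its underside.
Not all that is in view belongs to the job. Leave any purple or yellow look-alike of the carrier alone.

How it is judged:
By the outcome, as a careful person would: the job done as asked, in the order asked, and still so for the second after the job is handed in, while the arm keeps its last pose, push and grip.
It also fails if it takes over 67 s, if anything falls off the work surface, if the arm or the gripper's body presses on something with over 40 N, if the wrist force passes 120 N, or if a joint passes its speed limit or range.

## Working session

There is one attempt and no reset: what is moved stays moved. The work goes in short steps, Python scripts to look and compute and a tool call to move; the robot and the scene stay as the last step left them, time stands still between calls to the robot, and variables do not carry over. Pictures are saved under pics/ and viewed, at most 10 in all, crops included, and the job is handed in when it is done.

Besides the shell and the picture viewer there is one more tool, called by a JSON object that holds its "api" and its "payload". step_arm: Moves the arm, as the interface text tells. Its arguments: {"type":"object","properties":{"increments":{"type":"array","items":{"type":"array"}},"fingers":{"type":"number"},"grip_force":{"type":"number"}},"required":["increments"]}

```bash
mkdir -p pics; cat > h.py <<'E'
import numpy as np, cv2
from plant import r
def K(c):
    f=192/np.tan(np.radians(c["fov_y"])/2); return f
def ray(c,u,v):
    f=K(c); x=np.array([(u-c["cx"])/f,(v-c["cy"])/f]); y=x.copy()
    for _ in range(20): y=x/(1+c["k1"]*(y@y))
    R=np.array(c["R"]);t=np.array(c["t"])
    return -R.T@t, R.T@np.array([y[0],y[1],1])
def onz(c,u,v,z):
    o,d=ray(c,u,v); return o+d*(z-o[2])/d[2]
def cloud(c,D):
    f=K(c); v,u=np.mgrid[0:384,0:512]; x=(u-c["cx"])/f; y=(v-c["cy"])/f; a,b=x,y
    for _ in range(20):
        s=1+c["k1"]*(a*a+b*b); a,b=x/s,y/s
    P=np.stack([a*D,b*D,D],-1)-np.array(c["t"]); P=P@np.array(c["R"]); P[D==0]=np.nan; return P
def proj(c,X):
    p=np.array(c["R"])@np.array(X)+np.array(c["t"]); a=p[:2]/p[2]; return a*(1+c["k1"]*(a@a))*K(c)+[c["cx"],c["cy"]]
E
python3 - <<'E'
from h import *
print(r.get_state())
ims=[]
for n in ["top","scene","wrist"]:
    c=r.calibration(n); p,d=r.snapshot(n); np.savez(f"{n}0.npz",p=p,d=d,c=np.array(c,dtype=object)); 
    cv2.imwrite(f"pics/{n}0.png",cv2.resize(p[:,:,::-1],(800,600)) if n!="wrist" else p[:,:,::-1]); print(n,c)
E
```

```text
{'clock': 0.0, 'q': array([-1.23618352,  0.69000109, -0.19453756,  1.5663318 ,  0.1573463 ,
        0.90250815, -0.21505882]), 'qd': array([-3.11612622e-04, -5.30198381e-05,  1.87752877e-04,  8.59067844e-04,
       -4.01256192e-04,  2.62237816e-03, -1.17542105e-03]), 'joint_torque': array([-2.40352820e-04, -5.27568233e+01, -1.26753587e+00, -1.53427863e+01,
       -5.27887791e-02,  6.57518831e-03,  1.75210589e-04]), 'tool_pos': array([0.18504513, 0.59631816, 0.23790323]), 'eef_rot': array([ 1.49755361e-01,  9.88722649e-01, -9.22879391e-04, -6.17731609e-05]), 'contact_force': array([ 0.04616097, -0.42703542,  0.4803606 ]), 'moment': array([-0.02113759, -0.00399037,  0.00613882]), 'finger_force': 0.0, 'opening': 1.004020002772886}
top {'fov_y': 46.84517295814669, 'cx': 251.65048525617783, 'cy': 194.29438972333182, 'k1': -0.0201815835746829, 'R': array([[-0.00362309, -0.99998855, -0.00312521],
       [-0.9990524 ,  0.00375521, -0.04336119],
       [ 0.04337243,  0.00296515, -0.99905457]]), 't': array([-0.05985291,  0.53446555,  1.52488384])}
scene {'fov_y': 51.134770230262376, 'cx': 256.37725053634125, 'cy': 190.3132072640392, 'k1': -0.12230511599445071, 'R': array([[-0.70043497,  0.71353572, -0.0160507 ],
       [ 0.41557115,  0.38945133, -0.82196611],
       [-0.58025122, -0.58240401, -0.56931019]]), 't': array([ 0.39972673, -0.13082895,  1.38064366])}
wrist {'fov_y': 59.36812453770802, 'cx': 254.72095985376978, 'cy': 191.27263993291794, 'k1': 0.03437808935703734, 'R': array([[ 0.29648155,  0.95503648, -0.00200591],
       [ 0.92114672, -0.28540498,  0.26463697],
       [ 0.25216546, -0.08030772, -0.96434602]]), 't': array([-0.6234636 , -0.03618227,  0.38852426])}
```

View pics/top0.png

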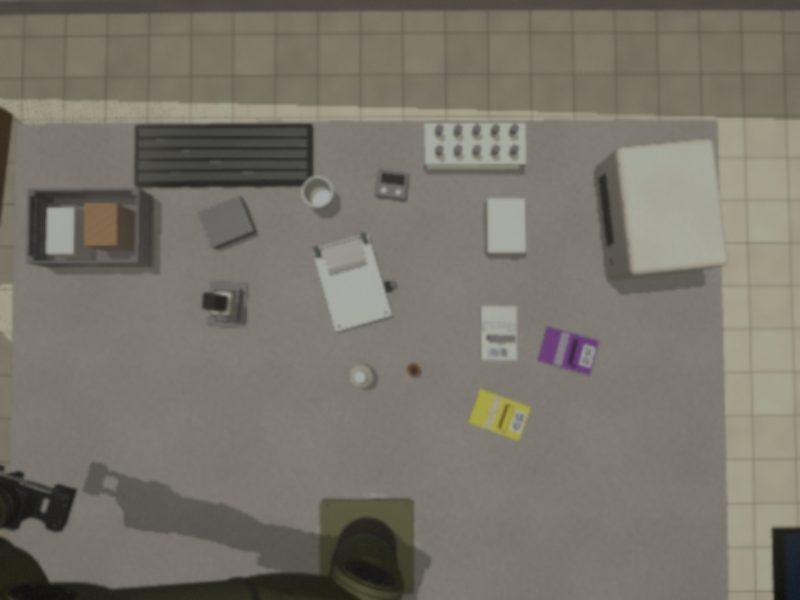

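View pics/scene0.png

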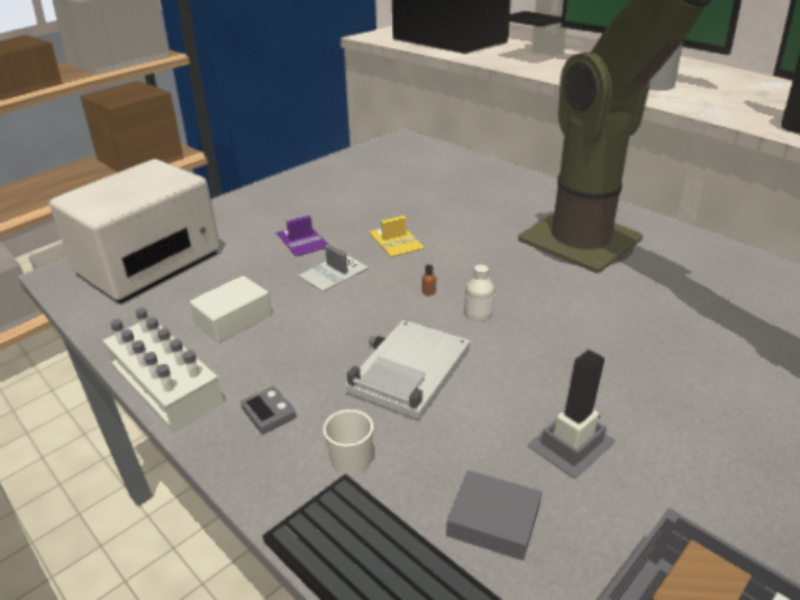

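Top picture (800x600): the light carrier with a grey fin is at (499,333). Its look-alikes are purple (569,351) and yellow (500,414), and the other light plates are the tip box (506,226) and the stage bed (352,285). I choose (499,333). The reader and dock are at (225,303), and the stage leaf is at (345,253), facing away from the robot. The scene view agrees.

```bash
python3 - <<'E'
from h import *
z=np.load("top0.npz",allow_pickle=True); p,d,c=z["p"],z["d"],z["c"].item()
P=cloud(c,d)
print("bench z",np.nanmedian(P[230:240,200:300,2]))
def rect(m,zz,name):
    m=cv2.morphologyEx(m.astype(np.uint8),cv2.MORPH_CLOSE,np.ones((5,5)))
    cs,_=cv2.findContours(m,cv2.RETR_EXTERNAL,cv2.CHAIN_APPROX_NONE); k=max(cs,key=cv2.contourArea)[:,0,:]
    W=np.array([onz(c,u,v,zz)[:2] for u,v in k])*1000
    (a,b),(w,h),t=cv2.minAreaRect(W.astype(np.float32)); print(name,np.round([a,b,w,h,t],1),"px",k.min(0),k.max(0))
g=p.max(2).astype(int); print("bench grey",p[235,250],"carrier",p[200,320],"stage",p[190,225],"dock",p[205,150],"label",p[225,315])
def box(u0,u1,v0,v1):
    m=np.zeros(g.shape,bool); m[v0:v1,u0:u1]=1; return m
rect(box(300,338,190,236)&(g>150),.005,"carrier")
rect(box(195,255,145,215)&(g>150),.025,"stage")
rect(box(195,255,145,215)&(P[...,2]>.015),.025,"stage depth")
Q=P[box(125,165,175,215)&(P[...,2]>.12)]; print("reader top",len(Q),np.nanmin(Q,0),np.nanmax(Q,0),np.nanmedian(Q,0))
Q=P[box(300,338,190,236)&(P[...,2]>.03)]; print("fin",len(Q),np.nanmin(Q,0) if len(Q) else "",np.nanmax(Q,0)if len(Q) else "")
cr=cv2.resize(p[140:255,110:345,::-1],(800,392),interpolation=cv2.INTER_CUBIC)
cv2.imwrite("pics/crop0.png",cr)
E
```

```text
bench z 0.0010710352902542364
bench grey [128 124 117] carrier [166 168 157] stage [167 170 164] dock [79 76 74] label [125 127 125]
carrier [ 470.4 -295.7   76.6  114.9   89.5] px [308 196] [330 229]
stage [578.8  30.3 179.6 127.5  16.2] px [202 154] [249 211]
stage depth [587.   18.3 193.6 157.3  16. ] px [200 149] [253 212]
reader top 130 [0.51753888 0.29411594 0.12201767] [0.55226032 0.32381163 0.17063449] [0.53383843 0.30497421 0.16118673]
fin 51 [ 0.45494452 -0.31947168  0.03387841] [ 0.46189312 -0.26673196  0.05744168]
```

View pics/crop0.png

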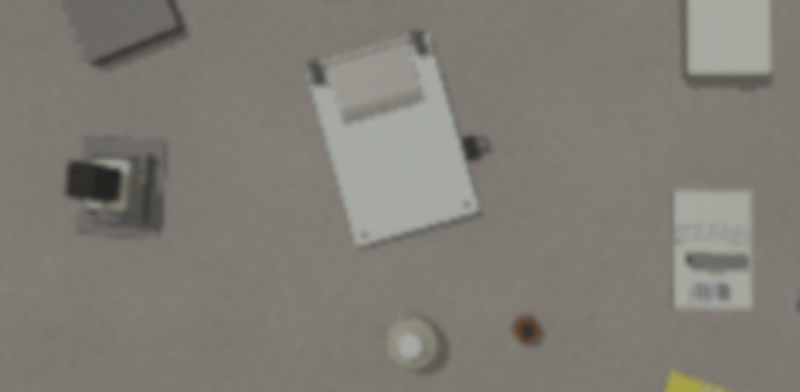

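The crop confirms it: white carrier at crop (713,250), with its label nearest the robot and the front edge facing +x. The stage is at (395,140), yawed about +16°. The dock is at (120,187), yawed about -4°. I'll move over the reader for a close look.

{"api": "step_arm", "payload": {"increments": [[[2.9, -2.9, 0.8], [0, 0, 1.3]], [[2.9, -2.9, 0.8], [0, 0, 1.3]], [[2.9, -2.9, 0.8], [0, 0, 1.3]], [[2.9, -2.9, 0.8], [0, 0, 1.3]], [[2.9, -2.9, 0.8], [0, 0, 1.3]], [[2.9, -2.9, 0.8], [0, 0, 1.3]], [[2.9, -2.9, 0.8], [0, 0, 1.3]], [[2.9, -2.9, 0.8], [0, 0, 1.3]], [[2.9, -2.9, 0.8], [0, 0, 1.3]], [[2.9, -2.9, 0.8], [0, 0, 1.3]]], "fingers": 1}}

```text
clock: 1.15
tool_pos: [0.476, 0.3054, 0.3189]
eef_rot: [0.036, 0.999, -0.0, -0.0]
contact_force: [1.1, 0.6, 0.1]
opening: 0.997
finger_force: 0.0
```

```bash
cat >> h.py <<'E'
def tool():
    from scipy.spatial.transform import Rotation as R
    s=r.get_state(); m=R.from_quat(s["eef_rot"]).as_matrix(); y=m[:,1]
    print("tcp",np.round(s["tool_pos"]*1000,1),"yaw(y-axis vs world y)",round(np.degrees(np.arctan2(-y[0],y[1])),2),"z",np.round(m[:,2],4),"F",np.round(s["contact_force"],1),"M",np.round(s["moment"],2),"op",round(s["opening"],3),"ff",round(s["finger_force"],1),"t",round(s["clock"],2)); return s
E
python3 - <<'E'
from h import *
tool(); c=r.calibration("wrist"); p,d=r.snapshot("wrist"); np.savez("w1.npz",p=p,d=d,c=np.array(c,dtype=object)); cv2.imwrite("pics/w1.png",p[:,:,::-1])
P=cloud(c,d)
for lo,hi in [(.15,.175),(.055,.075),(.028,.038),(.002,.007)]:
    m=(P[...,2]>lo)&(P[...,2]<hi)&(np.hypot(P[...,0]-.53,P[...,1]-.30)<.08); Q=P[m][:,:2]*1000
    if len(Q)>20: print(lo,len(Q),np.nanmedian(P[m][:,2]),cv2.minAreaRect(Q.astype(np.float32)))
E
```

```text
tcp [476.  305.4 318.9] yaw(y-axis vs world y) -4.18 z [-4.e-04 -3.e-04 -1.e+00] F [1.1 0.6 0.1] M [ 0.11  0.01 -0.04] op 0.997 ff 0.0 t 1.15
0.15 991 0.1615596134836179 ((533.7024536132812, 308.62811279296875), (27.553518295288086, 33.44168472290039), 86.44207763671875)
0.055 480 0.06144856735366004 ((533.3734741210938, 308.2629699707031), (39.89387130737305, 50.441200256347656), 85.28276062011719)
0.028 628 0.03203433694297053 ((533.913330078125, 308.33258056640625), (60.04594802856445, 70.24866485595703), 86.20277404785156)
0.002 1632 0.004094857001648097 ((533.468994140625, 308.2173156738281), (84.82866668701172, 98.63040161132812), 85.93696594238281)
```

View pics/w1.png

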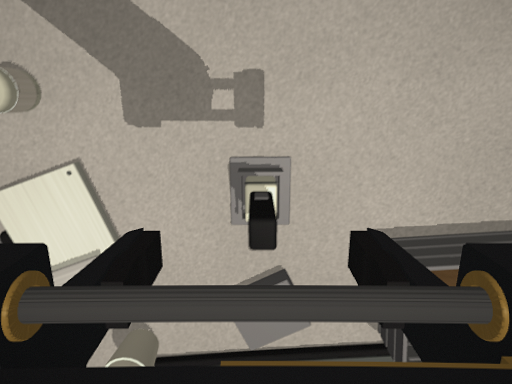

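The picture shows the dock at (260,190) with the reader's black handle at (262,220). Depth puts it at (533.6, 308.4) mm, yaw -4°. I'll go down and grip.

{"api": "step_arm", "payload": {"increments": [[[2.9, 0.15, 0], [0, 0, 0]], [[2.9, 0.15, 0], [0, 0, 0]], [[0, 0, -2.5], [0, 0, 0]], [[0, 0, -2.5], [0, 0, 0]], [[0, 0, -3], [0, 0, 0]], [[0, 0, -3], [0, 0, 0]], [[0, 0, -3], [0, 0, 0]], [[0, 0, -3], [0, 0, 0]], [[0, 0, -2.5], [0, 0, 0]], [[0, 0, -1.5], [0, 0, 0]]]}}

```text
clock: 2.2
tool_pos: [0.5319, 0.3094, 0.1064]
eef_rot: [0.037, 0.999, -0.001, -0.001]
contact_force: [-0.6, -0.5, 0.2]
opening: 0.999
finger_force: 0.0
```

{"api": "step_arm", "payload": {"increments": [[[0, 0, 0], [0, 0, 0]], [[0, 0, 0], [0, 0, 0]], [[0, 0, 0], [0, 0, 0]], [[0, 0, 0], [0, 0, 0]], [[0, 0, 0], [0, 0, 0]], [[0, 0, 0], [0, 0, 0]], [[0, 0, 0], [0, 0, 0]], [[0, 0, 0], [0, 0, 0]], [[0, 0, 0], [0, 0, 0]], [[0, 0, 0], [0, 0, 0]]], "fingers": 0, "grip_force": 25}}

```text
clock: 3.2
tool_pos: [0.5332, 0.3099, 0.1088]
eef_rot: [0.037, 0.999, 0.0, 0.0]
contact_force: [-0.9, -0.9, 1.1]
opening: 0.313
finger_force: 25.0
```

```bash
python3 -c "
from h import *
tool()"
```

```text
tcp [533.2 309.9 108.8] yaw(y-axis vs world y) -4.24 z [ 0.  0. -1.] F [-0.9 -0.9  1.1] M [-0.01  0.02  0.07] op 0.313 ff 25.0 t 3.2
```

{"api": "step_arm", "payload": {"increments": [[[0, 0, 1], [0, 0, 0]], [[0, 0, 2], [0, 0, 0]], [[0, 0, 2], [0, 0, 0]], [[0, 0, 2], [0, 0, 0]], [[-0.7, -1, 2], [0, 0, 0]], [[-0.7, -2, 2], [0, 0, 0]], [[-0.7, -3, 1.5], [0, 0, 0]], [[-0.7, -3.5, 1], [0, 0, 0]], [[-0.7, -3.5, 0.5], [0, 0, 0]], [[-0.7, -3.5, 0.5], [0, 0, 0]]]}}

```text
clock: 4.2
tool_pos: [0.4907, 0.1436, 0.2546]
eef_rot: [0.037, 0.999, 0.0, 0.0]
contact_force: [0.7, 0.6, -1.1]
opening: 0.314
finger_force: 25.0
```

{"api": "step_arm", "payload": {"increments": [[[-0.6, -4.5, 0], [0, 0, 0]], [[-0.6, -4.5, 0], [0, 0, 0]], [[-0.6, -4.5, 0], [0, 0, 0]], [[-0.6, -4.5, 0], [0, 0, 0]], [[-0.6, -4.5, 0], [0, 0, 0]], [[-0.6, -4.5, 0], [0, 0, 0]], [[-0.6, -4.5, 0], [0, 0, 0]], [[-0.6, -4.5, 0], [0, 0, 0]], [[-0.6, -3.5, 0], [0, 0, 0]], [[-0.6, -2, 0], [0, 0, 0]]]}}

```text
clock: 5.2
tool_pos: [0.4299, -0.2738, 0.2541]
eef_rot: [0.039, 0.999, -0.001, -0.0]
contact_force: [0.3, -0.1, -2.2]
opening: 0.319
finger_force: 25.0
```

```bash
python3 - <<'E'
from h import *
tool(); c=r.calibration("wrist"); p,d=r.snapshot("wrist"); np.savez("w2.npz",p=p,d=d,c=np.array(c,dtype=object)); cv2.imwrite("pics/w2.png",p[:,:,::-1])
tool()
E
```

```text
tcp [ 429.9 -273.8  254.1] yaw(y-axis vs world y) -4.49 z [-1.0e-04 -1.6e-03 -1.0e+00] F [ 0.3 -0.1 -2.2] M [ 0.05  0.   -0.01] op 0.319 ff 25.0 t 5.2
tcp [ 428.5 -276.7  253.9] yaw(y-axis vs world y) -4.71 z [-0.0015 -0.0037 -1.    ] F [-0.4 -3.6 -1.5] M [-0.27  0.03 -0.02] op 0.318 ff 25.0 t 5.25
```

View pics/w2.png

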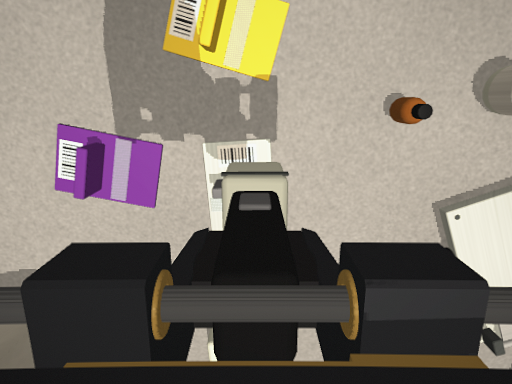

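Left is -y and up is towards the robot. The carrier's back end with the barcode is at (238,153), behind the held reader. Its back corners are at (205,143) and (270,140). Purple (110,165) and yellow (225,30) are clear of it.

```bash
python3 - <<'E'
from h import *
z=np.load("w2.npz",allow_pickle=True); p,d,c=z["p"],z["d"],z["c"].item()
P=cloud(c,d)*1000
b=P[130:300,180:205][...,2]; print("bench",np.nanmedian(b))
m=(P[...,2]>3)&(P[...,2]<9); m[:,:198]=0; m[:,290:]=0; m[:130]=0; m[300:]=0
Q=P[m]; print(len(Q),np.median(Q[:,2]),Q.min(0),Q.max(0)); 
# edges
back=[];
for u in range(210,268,3):
    v=np.where(m[:,u])[0]
    if len(v): back.append(P[v[0],u,:2])
left=[]
for v in range(150,300,4):
    u=np.where(m[v])[0]
    if len(u) and abs(u[0]-207)<12: left.append(P[v,u[0],:2])
back=np.array(back);left=np.array(left)
print(np.round(back,1).tolist());print(np.round(left,1).tolist())
right=[P[v,np.where(m[v])[0][-1],:2].round(1).tolist() for v in range(144,170,4) if m[v].any()]
print(right)
# dark barcode extents: label bright
print(p[143:165:3,238].tolist(),[P[v,238,0].round(1) for v in range(143,165,3)])
# top cam label
E
```

```text
bench -0.26073265913094
2112 4.359741899735961 [ 407.23488963 -335.99854914    3.00102994] [ 517.34481131 -255.36628525    8.44797073]
[[409.0, -325.7], [410.2, -322.0], [407.2, -318.5], [408.5, -314.9], [407.6, -311.3], [409.2, -308.1], [408.2, -304.4], [408.5, -300.9], [407.7, -297.3], [407.9, -293.8], [408.1, -290.3], [408.5, -286.8], [408.8, -283.3], [407.7, -279.7], [408.1, -276.2], [408.3, -272.7], [408.7, -269.3], [408.8, -265.8], [409.2, -262.3], [408.4, -258.7]]
[[415.2, -334.6], [419.9, -333.8], [424.8, -334.6], [429.6, -333.9], [434.4, -334.5], [439.4, -332.7], [444.3, -334.6], [448.8, -334.9], [454.1, -334.4], [459.0, -335.0], [464.3, -334.5], [469.3, -335.1], [474.4, -335.7], [479.3, -334.9], [484.4, -335.4], [490.0, -332.4], [494.9, -335.5], [500.3, -334.8], [505.0, -335.2], [510.9, -334.8], [516.3, -335.4]]
[[414.3, -255.6], [419.1, -255.9], [423.8, -256.2], [428.7, -255.4], [433.5, -255.7], [434.0, -306.9], [438.7, -309.8]]
[[191, 188, 168], [221, 209, 187], [123, 117, 105], [134, 127, 114], [152, 144, 129], [177, 168, 150], [235, 238, 235], [134, 130, 112]] [np.float64(410.2), np.float64(413.8), np.float64(417.2), np.float64(420.8), np.float64(424.3), np.float64(428.0), np.float64(431.3), np.float64(405.2)]
```

{"api": "step_arm", "payload": {"increments": [[[0, -0.1, -0.5], [0, 0, 0]], [[-0.1, -0.4, -1], [0, 0, 0]], [[-0.1, -0.5, -1.3], [0, 0, 0]], [[-0.1, -0.5, -1.3], [0, 0, 0]], [[-0.1, -0.5, -1.3], [0, 0, 0]], [[-0.1, -0.3, -0.8], [0, 0, 0]], [[-0.1, -0.2, -0.5], [0, 0, 0]], [[0, 0, -0.1], [0, 0, 0]], [[0, 0, 0], [0, 0, 0]], [[0, 0, 0], [0, 0, 0]]]}}

```text
clock: 6.25
tool_pos: [0.4256, -0.2949, 0.1862]
eef_rot: [0.037, 0.999, -0.0, 0.0]
contact_force: [0.3, -0.2, -1.6]
opening: 0.314
finger_force: 25.0
```

```bash
python3 - <<'E'
from h import *
tool()
c=r.calibration("scene"); p,d=r.snapshot("scene"); P=cloud(c,d)*1000
for lo,hi in [(85,140),(150,185)]:
    m=(P[...,2]>lo)&(P[...,2]<hi)&(np.hypot(P[...,0]-425,P[...,1]+295)<60); Q=P[m]; print(lo,len(Q),np.percentile(Q,[1,50,99],axis=0).round(1).tolist())
cv2.imwrite("pics/s2.png",p[100:260,60:360,::-1])
E
```

```text
tcp [ 425.6 -294.9  186.2] yaw(y-axis vs world y) -4.22 z [ 9.e-04 -2.e-04 -1.e+00] F [ 0.3 -0.2 -1.6] M [ 0.05  0.04 -0.02] op 0.314 ff 25.0 t 6.25
85 312 [[404.9, -314.2, 88.1], [442.2, -277.3, 116.2], [454.2, -271.5, 139.5]]
150 135 [[411.9, -306.2, 150.8], [438.9, -283.3, 166.9], [446.1, -278.3, 183.5]]
```

{"api": "step_arm", "payload": {"increments": [[[0, 0, 0], [0, 0, 0]], [[0, 0, 0], [0, 0, 0]], [[0, 0, 0], [0, 0, 0]], [[0, 0, 0], [0, 0, 0]], [[0, 0, 0], [0, 0, 0]], [[0, 0, 0], [0, 0, 0]], [[0, 0, 0], [0, 0, 0]], [[0, 0, 0], [0, 0, 0]], [[0, 0, 0], [0, 0, 0]], [[0, 0, 0], [0, 0, 0]]]}}

```text
clock: 7.3
tool_pos: [0.4252, -0.295, 0.1857]
eef_rot: [0.037, 0.999, 0.0, 0.0]
contact_force: [0.4, 0.7, -2.3]
opening: 0.318
finger_force: 25.0
```

{"api": "step_arm", "payload": {"increments": [[[0, 0, 0], [0, 0, 0]], [[0, 0, 0], [0, 0, 0]], [[0, 0, 0], [0, 0, 0]], [[0, 0, 0], [0, 0, 0]], [[0, 0, 1], [0, 0, 0]], [[0, 0, 2], [0, 0, 0]], [[0.2, 1, 2], [0, 0, 0]], [[0.4, 2, 1.8], [0, 0, 0]], [[0.5, 3, 0], [0, 0, 0]], [[0.7, 4, 0], [0, 0, 0]]]}}

```text
clock: 8.3
tool_pos: [0.4435, -0.1958, 0.2551]
eef_rot: [0.039, 0.999, -0.001, 0.001]
contact_force: [1.0, -0.2, -1.8]
opening: 0.312
finger_force: 25.0
```

{"api": "step_arm", "payload": {"increments": [[[0.7, 4.5, 0], [0, 0, 0]], [[0.7, 4.5, 0], [0, 0, 0]], [[0.7, 4.5, 0], [0, 0, 0]], [[0.7, 4.5, 0], [0, 0, 0]], [[0.7, 4.5, 0], [0, 0, 0]], [[0.7, 4.5, 0], [0, 0, 0]], [[0.7, 4.5, 0], [0, 0, 0]], [[0.7, 4.5, 0], [0, 0, 0]], [[0.7, 4.5, 0], [0, 0, 0]], [[0.7, 4.5, 0], [0, 0, 0]]]}}

```text
clock: 9.3
tool_pos: [0.5132, 0.2569, 0.2546]
eef_rot: [0.037, 0.999, 0.0, 0.0]
contact_force: [0.9, -0.2, -1.5]
opening: 0.317
finger_force: 25.0
```

{"api": "step_arm", "payload": {"increments": [[[0.8, 3, 0], [0, 0, 0]], [[0.8, 1.6, 0], [0, 0, 0]], [[0.4, 0.8, 0], [0, 0, 0]], [[0, 0, -1], [0, 0, 0]], [[0, 0, -2], [0, 0, 0]], [[0, 0, -2], [0, 0, 0]], [[0, 0, -2], [0, 0, 0]], [[0, 0, -2], [0, 0, 0]], [[0, 0, -1], [0, 0, 0]], [[0, 0, -0.4], [0, 0, 0]]]}}

```text
clock: 10.3
tool_pos: [0.5326, 0.3071, 0.1486]
eef_rot: [0.038, 0.999, -0.001, -0.001]
contact_force: [0.2, 0.0, -1.9]
opening: 0.314
finger_force: 25.0
```

```bash
python3 - <<'E'
from h import *
tool()
c=r.calibration("wrist"); p,d=r.snapshot("wrist"); P=cloud(c,d)*1000
for lo,hi in [(2,7),(28,38)]:
    m=(P[...,2]>lo)&(P[...,2]<hi)&(np.hypot(P[...,0]-534,P[...,1]-308)<80); Q=P[m]; print(lo,len(Q),np.percentile(Q,[0,1,50,99,100],axis=0).round(1).tolist())
cv2.imwrite("pics/w3.png",p[:,:,::-1])
tool()
E
```

```text
tcp [532.6 307.1 148.6] yaw(y-axis vs world y) -4.31 z [-0.0021 -0.0021 -1.    ] F [ 0.2  0.  -1.9] M [ 0.02  0.02 -0.01] op 0.314 ff 25.0 t 10.3
2 3895 [[482.2, 263.2, 2.0], [483.7, 265.3, 2.3], [505.9, 311.8, 4.1], [579.8, 352.0, 6.9], [584.0, 354.0, 7.0]]
28 1238 [[497.4, 276.5, 28.2], [497.9, 278.3, 28.8], [509.3, 330.5, 32.0], [569.4, 339.6, 33.7], [571.0, 340.8, 34.2]]
tcp [532.8 307.6 148.8] yaw(y-axis vs world y) -4.29 z [-0.0015 -0.0014 -1.    ] F [ 0.3  0.6 -1.9] M [ 0.08 -0.04 -0.03] op 0.316 ff 25.0 t 10.35
```

View pics/w3.png

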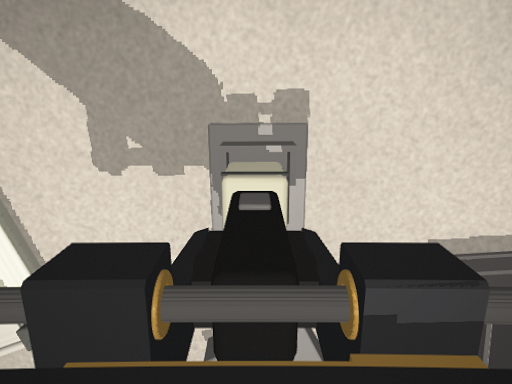

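The picture shows the head (255,195) centred in the pocket walls (258,150). I'll lower it, release and rise.

{"api": "step_arm", "payload": {"increments": [[[0, 0.05, -0.5], [0, 0, 0]], [[0, 0.05, -0.7], [0, 0, 0]], [[0, 0, -0.7], [0, 0, 0]], [[0, 0, -0.7], [0, 0, 0]], [[0, 0, -0.6], [0, 0, 0]], [[0, 0, -0.4], [0, 0, 0]], [[0, 0, -0.2], [0, 0, 0]], [[0, 0, -0.1], [0, 0, 0]], [[0, 0, 0], [0, 0, 0]], [[0, 0, 0], [0, 0, 0]]]}}

```text
clock: 11.35
tool_pos: [0.5333, 0.3101, 0.111]
eef_rot: [0.037, 0.999, 0.0, 0.0]
contact_force: [0.3, 0.8, -2.2]
opening: 0.318
finger_force: 25.0
```

```bash
python3 -c "
from h import *
tool()"
```

```text
tcp [533.3 310.1 111. ] yaw(y-axis vs world y) -4.23 z [ 4.e-04  4.e-04 -1.e+00] F [ 0.3  0.8 -2.2] M [-0.01 -0.04  0.05] op 0.318 ff 25.0 t 11.35
```

{"api": "step_arm", "payload": {"increments": [[[0, 0, -0.1], [0, 0, 0]], [[0, 0, -0.1], [0, 0, 0]], [[0, 0, -0.1], [0, 0, 0]], [[0, 0, 0], [0, 0, 0]], [[0, 0, 0], [0, 0, 0]], [[0, 0, 0], [0, 0, 0]], [[0, 0, 0], [0, 0, 0]], [[0, 0, 0], [0, 0, 0]], [[0, 0, 0], [0, 0, 0]], [[0, 0, 0], [0, 0, 0]]]}}

```text
clock: 12.35
tool_pos: [0.5333, 0.31, 0.1088]
eef_rot: [0.037, 0.999, 0.0, 0.0]
contact_force: [-1.0, -1.4, 6.2]
opening: 0.316
finger_force: 25.0
```

{"api": "step_arm", "payload": {"increments": [[[0, 0, 0], [0, 0, 0]], [[0, 0, 0], [0, 0, 0]], [[0, 0, 0], [0, 0, 0]], [[0, 0, 0], [0, 0, 0]], [[0, 0, 0], [0, 0, 0]], [[0, 0, 0], [0, 0, 0]], [[0, 0, 1], [0, 0, 0]], [[0, 0, 2], [0, 0, 0]], [[0, 0, 3], [0, 0, 0]], [[0, 0, 3], [0, 0, 0]]], "fingers": 1}}

```text
clock: 13.35
tool_pos: [0.533, 0.3099, 0.1992]
eef_rot: [0.037, 0.999, -0.0, -0.0]
contact_force: [0.4, -0.4, 0.1]
opening: 0.995
finger_force: 0.0
```

```bash
python3 - <<'E'
from h import *
tool()
c=r.calibration("top"); p,d=r.snapshot("top"); P=cloud(c,d)*1000
c2=r.calibration("wrist"); p2,d2=r.snapshot("wrist"); P2=cloud(c2,d2)*1000
for P in (P2,):
  for lo,hi in [(55,75),(150,175)]:
    m=(P[...,2]>lo)&(P[...,2]<hi)&(np.hypot(P[...,0]-534,P[...,1]-308)<35); Q=P[m]; print(lo,len(Q),np.percentile(Q,[1,50,99],axis=0).round(1).tolist())
E
```

```text
tcp [533.  309.9 199.2] yaw(y-axis vs world y) -4.23 z [-4.e-04 -1.e-04 -1.e+00] F [ 0.4 -0.4  0.1] M [ 0.02 -0.02  0.04] op 0.995 ff 0.0 t 13.35
55 761 [[508.2, 289.5, 55.3], [515.3, 311.3, 61.3], [541.8, 329.3, 72.2]]
150 2593 [[517.0, 295.4, 151.7], [531.6, 309.2, 161.6], [549.8, 322.7, 163.3]]
```

{"api": "step_arm", "payload": {"increments": [[[0, 0, 3], [0, 0, 0.4]], [[0.5, -2, 3], [0, 0, 0.4]], [[0.5, -3, 2], [0, 0, 0.4]], [[0.5, -4, 2], [0, 0, 0.4]], [[0.5, -4, 2], [0, 0, 0.4]], [[0.5, -4, 2], [0, 0, 0.4]], [[0.5, -4, 1], [0, 0, 0.4]], [[0.5, -4, 0], [0, 0, 0.4]], [[0.5, -2, 0], [0, 0, 0.5]], [[0.5, -1, 0], [0, 0, 0.5]]]}}

```text
clock: 14.45
tool_pos: [0.5781, 0.0268, 0.3477]
eef_rot: [0.002, 1.0, -0.001, -0.0]
contact_force: [-0.1, 0.6, -0.5]
opening: 1.0
finger_force: 0.0
```

```bash
python3 - <<'E'
from h import *
tool(); c=r.calibration("wrist"); p,d=r.snapshot("wrist"); np.savez("w4.npz",p=p,d=d,c=np.array(c,dtype=object)); tool()
c2=r.calibration("wrist"); p2,d2=r.snapshot("wrist"); np.savez("w5.npz",p=p2,d=d2,c=np.array(c2,dtype=object)); tool()
cv2.imwrite("pics/w4.png",p2[:,:,::-1])
E
```

```text
tcp [578.1  26.8 347.7] yaw(y-axis vs world y) -0.24 z [-5.0e-04 -1.5e-03 -1.0e+00] F [-0.1  0.6 -0.5] M [ 0.05  0.03 -0.05] op 1.0 ff 0.0 t 14.45
tcp [579.   26.4 347.5] yaw(y-axis vs world y) -0.24 z [ 2.0e-04 -1.7e-03 -1.0e+00] F [ 1.5 -1.  -0.4] M [-0.05  0.01 -0.  ] op 0.999 ff 0.0 t 14.5
tcp [578.5  28.8 347.5] yaw(y-axis vs world y) -0.16 z [-2.e-04 -2.e-04 -1.e+00] F [ 0.6  0.3 -0.8] M [ 0.07  0.04 -0.01] op 0.997 ff 0.0 t 14.55
```

View pics/w4.png

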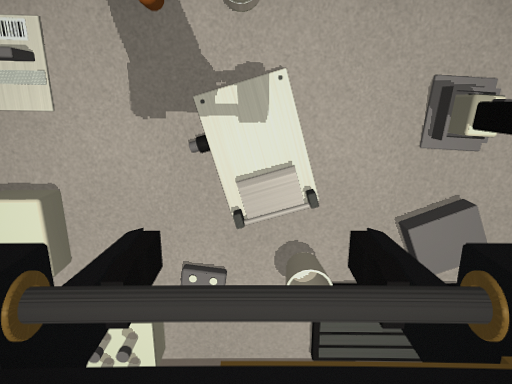

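The whole stage is in view: bed corners near (195,97) and (287,68), leaf (270,188), posts (239,217) and (312,198). Part of the carrier shows at top left.

```bash
python3 - <<'E'
from h import *
for f in ("w4","w5"):
    z=np.load(f+".npz",allow_pickle=True); p,d,c=z["p"],z["d"],z["c"].item(); P=cloud(c,d)*1000
    reg=np.zeros(d.shape,bool); reg[55:230,180:325]=1
    print(f,"bench",np.nanmedian(P[150:200,340:400,2]))
    m=reg&(P[...,2]>18)&(P[...,2]<30)
    n,l,st,ce=cv2.connectedComponentsWithStats(cv2.morphologyEx(m.astype(np.uint8),cv2.MORPH_OPEN,np.ones((3,3)))); k=1+st[1:,4].argmax(); m=l==k
    Q=P[m]; print("bed z",np.median(Q[:,2]),len(Q)); 
    a=np.radians(16); 
    full=reg&(P[...,2]>18)&(P[...,2]<60)
    g=(p.max(2)>0)
    def edges(a,mm):
        R=np.array([[np.cos(a),np.sin(a)],[-np.sin(a),np.cos(a)]]); return P[mm][:,:2]@R.T
    # fit edges: +y, -y sides and the near (-x) edge in stage frame, iterate
    for _ in range(3):
        E=edges(a,m); x,y=E.T; sl=[];off=[]
        for s in (1,-1):
            px=[];py=[]
            for b in np.arange(x.min()+10,x.min()+130,3):
                w=(abs(x-b)<1.5)&((y*s)<(np.median(y)*s+70))
                if w.sum()>5: px.append(b);py.append((s*y[w]).max()*s)
            px,py=np.array(px),np.array(py); w=abs(py-np.median(py))<4; q=np.polyfit(px[w],py[w],1); sl.append(q[0]); off.append(np.median(py[w]))
        px=[];py=[]
        for b in np.arange(np.mean(off)-50,np.mean(off)+50,3):
            w=abs(y-b)<1.5
            if w.sum()>5: py.append(b);px.append(x[w].min())
        px=np.array(px);py=np.array(py); w=abs(px-np.median(px))<4; q=np.polyfit(py[w],px[w],1)
        a+=np.mean(sl)
    yc=np.mean(off); xb=np.median(px); 
    print("yaw",np.degrees(a).round(2),"slopes",np.round(sl,4),q[0].round(4),"width",abs(off[0]-off[1]),"xback",xb)
    # leaf
    ml=reg&(P[...,2]>33)&(P[...,2]<40); L=edges(a,ml); w=abs(L[:,1]-yc)<45; L=L[w]; print("leaf: front x rel bed back",np.percentile(L[:,0],[.5,2,50])-xb,"y rel",np.percentile(L[:,1],[1,99])-yc)
    xs=xb+95; ctr=np.array([np.cos(a)*xs-np.sin(a)*yc,np.sin(a)*xs+np.cos(a)*yc]); print("stage origin",ctr.round(1))
    B=edges(a,reg&(P[...,2]>18)&(P[...,2]<60)); print("full x extent rel back",np.percentile(B[abs(B[:,1]-yc)<60][:,0],[0.1,99.9])-xb)
    mc=(P[...,2]>3)&(P[...,2]<9); mc[120:]=0; mc[:,60:]=0; C=P[mc]; C[:,:2];
    if len(C): print("carrier x max",np.percentile(C[:,0],98),"y max",np.percentile(C[:,1],98))
E
```

```text
w4 bench -0.9647940589065175
bed z 24.065843563199977 10029
yaw 15.89 slopes [-0.0017  0.0017] -0.0033 width 128.94695472657548 xback 471.6326381970441
leaf: front x rel bed back [125.21514533 126.6290387  158.62772295] y rel [-41.23592688  41.48641233]
stage origin [580.7  29.9]
full x extent rel back [-1.13374670e-01  1.90506499e+02]
carrier x max 524.3200217478206 y max -255.84691525454127
w5 bench -0.9546138284921948
bed z 24.042683790233795 10040
yaw 15.9 slopes [ 0.0007 -0.0008] -0.0015 width 128.77534361334432 xback 471.5888392277356
leaf: front x rel bed back [125.13845322 128.0269694  158.87368291] y rel [-41.15627264  41.59729252]
stage origin [580.6  29.8]
full x extent rel back [-6.19634173e-02  1.90400249e+02]
carrier x max 525.0818841373816 y max -255.95869523594584
```

{"api": "step_arm", "payload": {"increments": [[[-1.2, -3.2, -2], [0, 0, 0]], [[-1.2, -3.2, -2], [0, 0, 0]], [[-1.2, -3.2, -2], [0, 0, 0]], [[-1.2, -3.2, -2], [0, 0, 0]], [[-1.2, -3.2, -2], [0, 0, 0]], [[-1.2, -3.2, -2], [0, 0, 0]], [[-1.2, -3.2, -2], [0, 0, 0]], [[-1.2, -3.2, -2], [0, 0, 0]], [[-1.2, -3.2, -2], [0, 0, 0]], [[-1.2, -3.5, -1.7], [0, 0, 0]]]}}

```text
clock: 15.55
tool_pos: [0.459, -0.2912, 0.1498]
eef_rot: [-0.002, 1.0, 0.001, 0.0]
contact_force: [0.3, -0.4, 0.1]
opening: 0.997
finger_force: 0.0
```

```bash
python3 - <<'E'
from h import *
tool(); c=r.calibration("wrist"); p,d=r.snapshot("wrist"); P=cloud(c,d)*1000; tool()
near=(abs(P[...,0]-458)<80)&(abs(P[...,1]+295)<70)
for lo,hi in [(3,9),(42,55)]:
    m=near&(P[...,2]>lo)&(P[...,2]<hi); Q=P[m]
    if len(Q)>20: print(lo,len(Q),np.percentile(Q,[1,50,99],axis=0).round(1).tolist(),cv2.minAreaRect(Q[:,:2].astype(np.float32)))
E
```

```text
tcp [ 459.  -291.2  149.8] yaw(y-axis vs world y) 0.21 z [ 6.0e-04  2.3e-03 -1.0e+00] F [ 0.3 -0.4  0.1] M [ 0.03 -0.06  0.03] op 0.997 ff 0.0 t 15.55
tcp [ 453.8 -299.1  147.2] yaw(y-axis vs world y) -0.36 z [-0.0063 -0.0019 -1.    ] F [-2.4 -4.7 -1.8] M [-0.3   0.16  0.03] op 1.0 ff 0.0 t 15.6
3 9278 [[408.5, -334.6, 3.1], [455.9, -295.6, 4.3], [525.6, -256.6, 6.2]] ((467.40130615234375, -295.6528015136719), (79.6960678100586, 119.7278060913086), 89.17790222167969)
42 1231 [[451.1, -322.5, 42.7], [456.3, -295.8, 48.8], [463.3, -268.4, 50.4]] ((457.4488220214844, -295.3756103515625), (55.84197235107422, 12.657917022705078), 89.37286376953125)
```

{"api": "step_arm", "payload": {"increments": [[[-0.1, -0.2, 0], [0, 0, -0.6]], [[0, 0, -1], [0, 0, 0]], [[0, 0, -2], [0, 0, 0]], [[0, 0, -2.5], [0, 0, 0]], [[0, 0, -2.5], [0, 0, 0]], [[0, 0, -2], [0, 0, 0]], [[0, 0, -1.5], [0, 0, 0]], [[0, 0, -1], [0, 0, 0]], [[0, 0, -0.5], [0, 0, 0]], [[0, 0, 0], [0, 0, 0]]]}}

```text
clock: 16.6
tool_pos: [0.4578, -0.2939, 0.0205]
eef_rot: [0.005, 1.0, 0.0, 0.0]
contact_force: [0.3, 0.1, -0.3]
opening: 0.998
finger_force: 0.0
```

```bash
python3 -c "
from h import *
tool()"
```

```text
tcp [ 457.8 -293.9   20.5] yaw(y-axis vs world y) -0.54 z [ 1.e-04  8.e-04 -1.e+00] F [ 0.3  0.1 -0.3] M [0.06 0.03 0.05] op 0.998 ff 0.0 t 16.6
```

Lower 3 mm and shift 1.5 mm in y, then close.

{"api": "step_arm", "payload": {"increments": [[[0, -0.1, -0.2], [0, 0, -0.1]], [[0, 0, -0.1], [0, 0, 0]], [[0, 0, 0], [0, 0, 0]], [[0, 0, 0], [0, 0, 0]], [[0, 0, 0], [0, 0, 0]], [[0, 0, 0], [0, 0, 0]], [[0, 0, 0], [0, 0, 0]], [[0, 0, 0], [0, 0, 0]], [[0, 0, 0], [0, 0, 0]], [[0, 0, 0], [0, 0, 0]]], "fingers": 0, "grip_force": 40}}

```text
clock: 17.6
tool_pos: [0.4572, -0.296, 0.018]
eef_rot: [0.006, 1.0, -0.0, 0.0]
contact_force: [-0.7, 1.8, 5.7]
opening: 0.628
finger_force: 40.0
```

{"api": "step_arm", "payload": {"increments": [[[0, 0, 0.5], [0, 0, 0]], [[0, 0, 1.5], [0, 0, 0]], [[0, 0, 2], [0, 0, 0]], [[0, 0, 2], [0, 0, 0]], [[0, 0, 2], [0, 0, 0]], [[0, 0, 2], [0, 0, 0]], [[0, 0, 1], [0, 0, 0]], [[0, 0, 0.5], [0, 0, 0]], [[0, 0, 0], [0, 0, 0]], [[0, 0, 0], [0, 0, 0]]]}}

```text
clock: 18.6
tool_pos: [0.4567, -0.2958, 0.132]
eef_rot: [0.006, 1.0, 0.0, -0.001]
contact_force: [0.6, -0.4, -1.6]
opening: 0.631
finger_force: 40.0
```

```bash
python3 - <<'E'
from h import *
s=tool(); c=r.calibration("wrist"); p,d=r.snapshot("wrist"); P=cloud(c,d)*1000; tool(); print(np.round(s["q"],2))
np.savez("w6.npz",p=p,d=d,c=np.array(c,dtype=object)); cv2.imwrite("pics/w6.png",p[:,:,::-1])
near=(abs(P[...,0]-458)<90)&(abs(P[...,1]+295)<60)&(P[...,2]>90)&(P[...,2]<135)
Q=P[near]; print(len(Q),np.percentile(Q,[1,50,99],axis=0).round(1).tolist())
E
```

```text
tcp [ 456.7 -295.8  132. ] yaw(y-axis vs world y) -0.73 z [-1.3e-03  7.0e-04 -1.0e+00] F [ 0.6 -0.4 -1.6] M [0.03 0.05 0.05] op 0.631 ff 40.0 t 18.6
tcp [ 456.6 -295.8  131.9] yaw(y-axis vs world y) -0.73 z [-1.6e-03  9.0e-04 -1.0e+00] F [ 0.5  0.5 -1.6] M [0.01 0.03 0.  ] op 0.633 ff 40.0 t 18.65
[ 0.65  0.75 -0.27  1.9   0.36  0.54  1.69]
20734 [[407.3, -335.1, 116.5], [437.6, -296.4, 118.1], [525.0, -257.5, 133.7]]
```

View pics/w6.png

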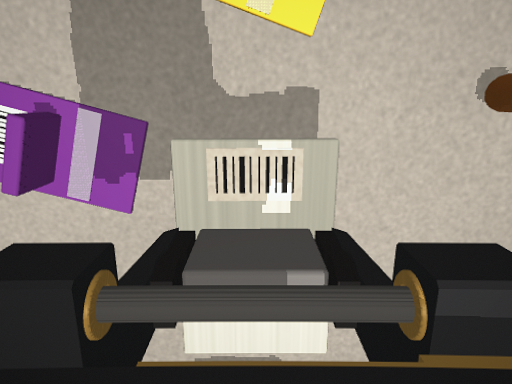

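The carrier hangs level in the grip, with its back edge at row 140 between columns 172 and 338. I'll fit its pose in the hand.

```bash
python3 - <<'E'
from h import *
z=np.load("w6.npz",allow_pickle=True); p,d,c=z["p"],z["d"],z["c"].item(); P=cloud(c,d)*1000
near=(abs(P[...,0]-458)<90)&(abs(P[...,1]+295)<60)&(P[...,2]>105)&(P[...,2]<125)
Q=P[near]; A=np.c_[Q[:,:2]-[457,-296],np.ones(len(Q))]; w=np.ones(len(Q),bool)
for _ in range(5):
    k=np.linalg.lstsq(A[w],Q[w,2],rcond=None)[0]; w=abs(Q[:,2]-A@k)<1.5
print("slopes deg",np.degrees(k[:2]).round(2),"z at tcp",k[2],w.sum())
print("front/back x",np.percentile(Q[w][:,0],[.2,99.8]),cv2.minAreaRect(Q[w][:,:2].astype(np.float32)))
fin=(abs(P[...,0]-458)<20)&(abs(P[...,1]+295)<32)&(P[...,2]>158)&(P[...,2]<170);F=P[fin];print(cv2.minAreaRect(F[:,:2].astype(np.float32)),np.median(F[:,2]))
E
```

```text
slopes deg [-0.3   0.01] z at tcp 118.02644303453599 18697
front/back x [406.86380763 525.97604084] ((466.92938232421875, -296.4112854003906), (79.99137878417969, 120.37124633789062), 89.61235046386719)
((453.0083923339844, -295.0195007324219), (63.94855880737305, 12.534975051879883), 89.57255554199219) 162.46715124728024
```

{"api": "step_arm", "payload": {"increments": [[[0.8, 0.5, 1.5], [0, 0, 1.6]], [[0.8, 2, 1.5], [0, 0, 1.6]], [[0.8, 3, 0], [0, 0, 1.6]], [[0.8, 4, 0], [0, 0, 1.6]], [[0.8, 4, 0], [0, 0, 1.6]], [[0.8, 4, 0], [0, 0, 1.6]], [[0.8, 4, 0], [0, 0, 1.7]], [[0.8, 4, 0], [0, 0, 1.7]], [[0.2, 3, 0], [0, 0, 1.7]], [[0, 2, 0], [0, 0, 1.7]]]}}

```text
clock: 19.65
tool_pos: [0.5232, 0.0144, 0.1631]
eef_rot: [-0.14, 0.99, 0.001, 0.001]
contact_force: [0.3, -0.1, -1.7]
opening: 0.63
finger_force: 40.0
```

{"api": "step_arm", "payload": {"increments": [[[0, 0.5, 0], [0, 0, 0]], [[0, 0, -1], [0, 0, 0]], [[0, 0, -2], [0, 0, 0]], [[0, 0, -2], [0, 0, 0]], [[0, 0, -2], [0, 0, 0]], [[0, 0, -1.5], [0, 0, 0]], [[0, 0, -1], [0, 0, 0]], [[0, 0, -0.5], [0, 0, 0]], [[0, 0, 0], [0, 0, 0]], [[0, 0, 0], [0, 0, 0]]]}}

```text
clock: 20.65
tool_pos: [0.5235, 0.0137, 0.0631]
eef_rot: [-0.136, 0.991, -0.0, 0.0]
contact_force: [0.5, -0.0, -2.1]
opening: 0.631
finger_force: 40.0
```

```bash
cat >> h.py <<'E'
O=np.array([580.6,29.8]); A=np.radians(15.9); RS=np.array([[np.cos(A),np.sin(A)],[-np.sin(A),np.cos(A)]])
def rel():
    s=tool(); e=RS@(s["tool_pos"][:2]*1000-O); print("TCP in stage",e.round(1),"front edge",(e+[70.3,-.6]).round(1)); return s
E
python3 - <<'E'
from h import *
rel(); c=r.calibration("wrist"); p,d=r.snapshot("wrist"); np.savez("w7.npz",p=p,d=d,c=np.array(c,dtype=object)); P=cloud(c,d)*1000
rel()
cv2.imwrite("pics/w7.png",p[:,:,::-1])
xy=(P[...,:2]-O)@RS.T
m=(abs(xy[...,0]+50)<75)&(abs(xy[...,1])<50)&(P[...,2]>40)&(P[...,2]<56)
Q=np.c_[xy[m],P[m][:,2]]; print("plate",len(Q),cv2.minAreaRect(Q[:,:2].astype(np.float32)),np.median(Q[:,2]))
c=r.calibration("scene"); p,d=r.snapshot("scene"); cv2.imwrite("pics/s7.png",cv2.resize(p[170:300,190:390,::-1],(800,520),interpolation=cv2.INTER_CUBIC))
E
```

```text
tcp [523.5  13.7  63.1] yaw(y-axis vs world y) 15.63 z [ 7.e-04  0.e+00 -1.e+00] F [ 0.5 -0.  -2.1] M [0.02 0.1  0.03] op 0.631 ff 40.0 t 20.65
TCP in stage [-59.4   0.2] front edge [10.9 -0.4]
tcp [523.6  13.8  63.3] yaw(y-axis vs world y) 15.65 z [ 1.1e-03  1.0e-04 -1.0e+00] F [ 0.6  0.5 -1.8] M [ 0.05  0.07 -0.01] op 0.629 ff 40.0 t 20.7
TCP in stage [-59.2   0.2] front edge [11.1 -0.4]
plate 19588 ((-49.24665069580078, -0.36743927001953125), (120.24646759033203, 80.32831573486328), 0.05861338600516319) 49.20152094704355
```

View pics/s7.png

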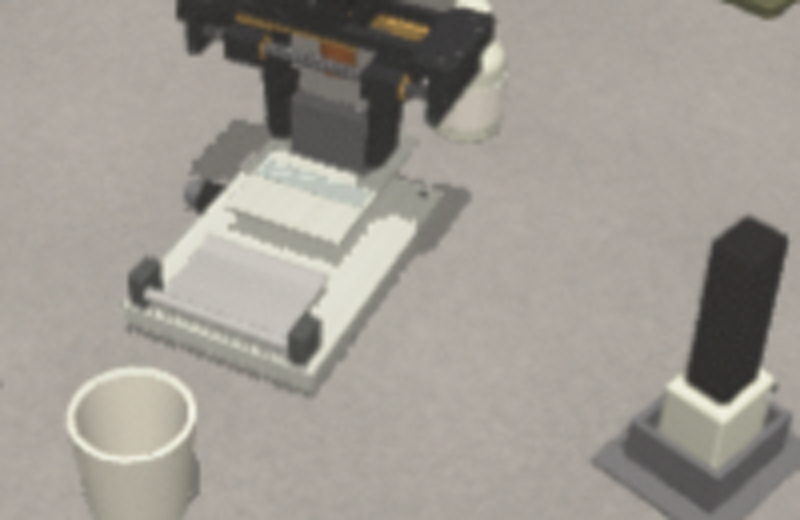

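The scene crop shows the carrier level above the bed, its front edge at (285,230) just before the leaf lip at (260,255). The reader stands in its dock at (720,390). I'll lower the carrier to the bed.

{"api": "step_arm", "payload": {"increments": [[[0, 0.05, -0.4], [0, 0, 0]], [[0, 0, -0.5], [0, 0, 0]], [[0, 0, -0.4], [0, 0, 0]], [[0, 0, -0.3], [0, 0, 0]], [[0, 0, -0.2], [0, 0, 0]], [[0, 0, -0.1], [0, 0, 0]], [[0, 0, -0.05], [0, 0, 0]], [[0, 0, 0], [0, 0, 0]], [[0, 0, 0], [0, 0, 0]], [[0, 0, 0], [0, 0, 0]]]}}

```text
clock: 21.75
tool_pos: [0.5232, 0.0145, 0.0434]
eef_rot: [-0.136, 0.991, 0.0, 0.0]
contact_force: [-0.5, -0.3, -1.8]
opening: 0.631
finger_force: 40.0
```

```bash
python3 -c "
from h import *
rel()"
```

```text
tcp [523.2  14.5  43.4] yaw(y-axis vs world y) 15.66 z [ 2.e-04  1.e-04 -1.e+00] F [-0.5 -0.3 -1.8] M [0.07 0.02 0.01] op 0.631 ff 40.0 t 21.75
TCP in stage [-59.4   1. ] front edge [10.9  0.4]
```

{"api": "step_arm", "payload": {"increments": [[[0, 0, -0.04], [0, 0, 0]], [[0, 0, -0.04], [0, 0, 0]], [[0.2, 0.05, 0], [0, 0, 0]], [[0.4, 0.11, 0], [0, 0, 0]], [[0.4, 0.11, 0], [0, 0, 0]], [[0.4, 0.11, 0], [0, 0, 0]], [[0.4, 0.11, 0], [0, 0, 0]], [[0.2, 0.06, 0], [0, 0, 0]], [[0, 0, 0], [0, 0, 0]], [[0, 0, 0], [0, 0, 0]]]}}

```text
clock: 22.75
tool_pos: [0.5398, 0.0184, 0.043]
eef_rot: [-0.136, 0.991, -0.001, -0.003]
contact_force: [-6.4, -1.7, 10.2]
opening: 0.628
finger_force: 40.0
```

```bash
python3 -c "
from h import *
rel()"
```

```text
tcp [539.8  18.4  43. ] yaw(y-axis vs world y) 15.66 z [-0.006 -0.003 -1.   ] F [-6.4 -1.7 10.2] M [-0.02  1.39  0.12] op 0.628 ff 40.0 t 22.75
TCP in stage [-42.3   0.2] front edge [28.  -0.4]
```

{"api": "step_arm", "payload": {"increments": [[[0, 0, 0.04], [0, 0, 0]], [[0, 0, 0.03], [0, 0, 0]], [[0.2, 0.06, 0], [0, 0, 0]], [[0.3, 0.09, 0], [0, 0, 0]], [[0.3, 0.09, 0], [0, 0, 0]], [[0.3, 0.09, 0], [0, 0, 0]], [[0.3, 0.09, 0], [0, 0, 0]], [[0.2, 0.06, 0], [0, 0, 0]], [[0.1, 0.03, 0], [0, 0, 0]], [[0, 0, 0], [0, 0, 0]]]}}

```text
clock: 23.75
tool_pos: [0.5604, 0.0252, 0.0431]
eef_rot: [-0.136, 0.991, 0.0, 0.0]
contact_force: [0.6, 0.3, -2.0]
opening: 0.629
finger_force: 40.0
```

```bash
python3 - <<'E'
from h import *
rel(); c=r.calibration("wrist"); p,d=r.snapshot("wrist"); P=cloud(c,d)*1000
xy=(P[...,:2]-O)@RS.T
m=(xy[...,0]>-105)&(xy[...,0]<25)&(abs(xy[...,1])<44)&(P[...,2]>27.2)&(P[...,2]<33)
Q=np.c_[xy[m],P[m][:,2]].astype(np.float32); print("plate",len(Q),cv2.minAreaRect(Q[:,:2]),Q[:,2].mean())
for lo,hi in [(-95,-60),(-30,25)]:
    w=(Q[:,0]>lo)&(Q[:,0]<hi)
    if w.any(): print(lo,"y ext",np.percentile(Q[w][:,1],[.5,99.5]),"z",np.median(Q[w][:,2]))
c=r.calibration("scene"); p,d=r.snapshot("scene"); P=cloud(c,d)*1000; xy=(P[...,:2]-O)@RS.T
m=(xy[...,0]>45)&(xy[...,0]<80)&(abs(xy[...,1])<35)&(P[...,2]>28); print("leaf z",np.median(P[m][:,2]),m.sum())
E
```

```text
tcp [560.4  25.2  43.1] yaw(y-axis vs world y) 15.67 z [ 3.e-04  3.e-04 -1.e+00] F [ 0.6  0.3 -2. ] M [ 0.05 -0.01 -0.01] op 0.629 ff 40.0 t 23.75
TCP in stage [-20.7   1.1] front edge [49.6  0.5]Traceback (most recent call last):
  File "<stdin>", line 5, in <module>
cv2.error: OpenCV(4.12.0) /io/opencv/modules/imgproc/src/convhull.cpp:143: error: (-215:Assertion failed) total >= 0 && (depth == CV_32F || depth == CV_32S) in function 'convexHull'
```

```bash
cat > chk.py <<'E'
from h import *
rel(); c=r.calibration("wrist"); p,d=r.snapshot("wrist"); P=cloud(c,d)*1000
xy=(P[...,:2]-O)@RS.T
m=(xy[...,0]>-115)&(xy[...,0]<-40)&(abs(xy[...,1])<60)&(P[...,2]<34)
z=P[m][:,2]; print(len(z),np.histogram(z,bins=[-5,3,20,22,23,24,25,26,27,28,29,30,31,32,34])[0])
m&=(P[...,2]>26.7); Q=np.c_[xy[m],P[m][:,2]]
if len(Q)>50:
    x,y=Q[:,0],Q[:,1]; L=[];R=[];
    bs=np.arange(x.min()+4,x.max()-3,3)
    for b in bs:
        w=abs(x-b)<1.5; L.append(y[w].min());R.append(y[w].max())
    L,R=np.array(L),np.array(R); w=abs(R-L-80)<3
    print("x back",np.percentile(x,1),"y",np.median(L[w]),np.median(R[w]),"mid",np.median((L+R)[w]/2),"slope deg",np.degrees(np.polyfit(bs[w],(L+R)[w]/2,1)[0]) if w.sum()>3 else None, w.sum())
c=r.calibration("scene"); p,d=r.snapshot("scene"); P=cloud(c,d)*1000; xy=(P[...,:2]-O)@RS.T
m=(xy[...,0]>50)&(xy[...,0]<80)&(abs(xy[...,1])<35)&(P[...,2]>28); print("leaf z",np.median(P[m][:,2]),m.sum())
z=np.load("scene0.npz",allow_pickle=True); P=cloud(z["c"].item(),z["d"])*1000; xy=(P[...,:2]-O)@RS.T
m=(xy[...,0]>50)&(xy[...,0]<80)&(abs(xy[...,1])<35)&(P[...,2]>28); print("leaf z at start",np.median(P[m][:,2]),m.sum())
E
python3 chk.py
```

```text
tcp [560.2  25.1  43.1] yaw(y-axis vs world y) 15.67 z [ 0.e+00  1.e-04 -1.e+00] F [ 0.3  0.3 -1.2] M [0.04 0.03 0.01] op 0.631 ff 40.0 t 23.8
TCP in stage [-20.9   1.1] front edge [49.4  0.5]
37529 [9066    0   75 1179 7499 8089 1209   33  320 3098 5345 1546   70    0]
x back -70.5918791027983 y -39.26210457806401 40.275628723726214 mid 0.43395050514044264 slope deg 0.21241436252905757 8
leaf z 36.57277117747577 252
leaf z at start 36.485192717851625 246
```

{"api": "step_arm", "payload": {"increments": [[[0.2, 0.02, 0], [0, 0, 0]], [[0.2, 0.05, 0], [0, 0, 0]], [[0.2, 0.05, 0], [0, 0, 0]], [[0.2, 0.06, 0], [0, 0, 0]], [[0.2, 0.06, 0], [0, 0, 0]], [[0.1, 0.03, 0], [0, 0, 0]], [[0.05, 0.015, 0], [0, 0, 0]], [[0, 0, 0], [0, 0, 0]], [[0, 0, 0], [0, 0, 0]], [[0, 0, 0], [0, 0, 0]]]}}

```text
clock: 24.9
tool_pos: [0.5716, 0.0279, 0.0432]
eef_rot: [-0.136, 0.991, 0.0, -0.0]
contact_force: [-0.0, 0.5, -2.3]
opening: 0.633
finger_force: 40.0
```

```bash
python3 chk.py
```

```text
tcp [571.6  27.9  43.2] yaw(y-axis vs world y) 15.66 z [-1.e-04  0.e+00 -1.e+00] F [-0.   0.5 -2.3] M [ 0.07 -0.02  0.02] op 0.633 ff 40.0 t 24.9
TCP in stage [-9.2  0.6] front edge [61.1  0. ]
38889 [ 8930     0    87  1427  9773 10380  1591    34   210  1850  3449  1097
    61     0]
x back -58.98258157118504 y -39.620114903688254 39.78119451380223 mid 0.08053980505698632 slope deg -0.2876317064320743 5
leaf z 36.61757491831733 252
leaf z at start 36.485192717851625 246
```

{"api": "step_arm", "payload": {"increments": [[[0.05, 0.014, 0], [0, 0, 0]], [[0.05, 0.014, 0], [0, 0, 0]], [[0.05, 0.014, 0], [0, 0, 0]], [[0.05, 0.014, 0], [0, 0, 0]], [[0, 0, 0], [0, 0, 0]], [[0, 0, 0], [0, 0, 0]], [[0, 0, 0], [0, 0, 0]], [[0, 0, 0], [0, 0, 0]], [[0, 0, 0], [0, 0, 0]], [[0, 0, 0], [0, 0, 0]]]}}

```text
clock: 26.0
tool_pos: [0.5737, 0.0285, 0.0432]
eef_rot: [-0.136, 0.991, 0.0, 0.0]
contact_force: [0.2, 0.0, -1.7]
opening: 0.63
finger_force: 40.0
```

```bash
python3 -c "
from h import *
rel()"
```

```text
tcp [573.7  28.5  43.2] yaw(y-axis vs world y) 15.67 z [ 0.e+00  1.e-04 -1.e+00] F [ 0.2  0.  -1.7] M [ 0.04  0.01 -0.02] op 0.63 ff 40.0 t 26.0
TCP in stage [-7.   0.7] front edge [63.3  0.1]
```

{"api": "step_arm", "payload": {"increments": [[[0.05, 0.014, 0], [0, 0, 0]], [[0.05, 0.014, 0], [0, 0, 0]], [[0.05, 0.014, 0], [0, 0, 0]], [[0, 0, 0], [0, 0, 0]], [[0, 0, 0], [0, 0, 0]], [[0, 0, 0], [0, 0, 0]], [[0, 0, 0], [0, 0, 0]], [[0, 0, 0], [0, 0, 0]], [[0, 0, 0], [0, 0, 0]], [[0, 0, 0], [0, 0, 0]]]}}

```text
clock: 27.0
tool_pos: [0.574, 0.0285, 0.0431]
eef_rot: [-0.136, 0.991, -0.0, -0.001]
contact_force: [-5.2, -1.5, 3.4]
opening: 0.632
finger_force: 40.0
```

```bash
python3 -c "
from h import *
rel()"
```

```text
tcp [574.   28.5  43.1] yaw(y-axis vs world y) 15.67 z [-2.2e-03 -8.0e-04 -1.0e+00] F [-5.2 -1.5  3.4] M [-0.04  1.04  0.1 ] op 0.632 ff 40.0 t 27.0
TCP in stage [-6.7  0.6] front edge [63.6 -0. ]
```

{"api": "step_arm", "payload": {"increments": [[[-0.08, -0.023, 0], [0, 0, 0]], [[0, 0, -0.02], [0, 0, 0]], [[0, 0, -0.02], [0, 0, 0]], [[0, 0, -0.02], [0, 0, 0]], [[0, 0, -0.02], [0, 0, 0]], [[0, 0, 0], [0, 0, 0]], [[0, 0, 0], [0, 0, 0]], [[0, 0, 0], [0, 0, 0]], [[0, 0, 0], [0, 0, 0]], [[0, 0, 0], [0, 0, 0]]]}}

```text
clock: 28.0
tool_pos: [0.574, 0.0285, 0.043]
eef_rot: [-0.136, 0.991, -0.0, -0.0]
contact_force: [-6.0, -1.7, 7.6]
opening: 0.63
finger_force: 40.0
```

```bash
python3 chk.py
```

```text
tcp [574.   28.5  43. ] yaw(y-axis vs world y) 15.67 z [-4.e-04 -4.e-04 -1.e+00] F [-6.  -1.7  7.6] M [-0.11  1.23  0.13] op 0.63 ff 40.0 t 28.0
TCP in stage [-6.7  0.5] front edge [63.6 -0.1]
39247 [ 8918     0    72  1526 10162 10989  1699    56   254  1994  2828   718
    31     0]Traceback (most recent call last):
  File "chk.py", line 11, in <module>
    w=abs(x-b)<1.5; L.append(y[w].min());R.append(y[w].max())
                             ~~~~~~~~^^
    return umr_minimum(a, axis, None, out, keepdims, initial, where)
ValueError: zero-size array to reduction operation minimum which has no identity
```

{"api": "step_arm", "payload": {"increments": [[[-0.04, -0.011, 0], [0, 0, 0]], [[0, 0, -0.02], [0, 0, 0]], [[0, 0, 0], [0, 0, 0]], [[0, 0, 0], [0, 0, 0]], [[0, 0, 0], [0, 0, 0]], [[0, 0, 0], [0, 0, 0]], [[0, 0, 0], [0, 0, 0]], [[0, 0, 0], [0, 0, 0]], [[0, 0, 0], [0, 0, 0]], [[0, 0, 0], [0, 0, 0]]]}}

```text
clock: 29.05
tool_pos: [0.574, 0.0285, 0.043]
eef_rot: [-0.136, 0.991, -0.0, 0.0]
contact_force: [-5.1, -1.1, 9.6]
opening: 0.632
finger_force: 40.0
```

```bash
sed -i 's/        w=abs(x-b)<1.5; L/        w=abs(x-b)<1.5\n        if not w.any(): L.append(0);R.append(0);continue\n        L/' chk.py; python3 chk.py; python3 - <<'E'
from h import *
c=r.calibration("scene"); p,d=r.snapshot("scene"); cv2.imwrite("pics/s9.png",cv2.resize(p[150:310,180:430,::-1],(800,512),interpolation=cv2.INTER_CUBIC))
c=r.calibration("wrist"); p,d=r.snapshot("wrist"); P=cloud(c,d)*1000; xy=(P[...,:2]-O)@RS.T
m=(xy[...,0]>-58)&(xy[...,0]<-35)&(abs(xy[...,1])<37)&(P[...,2]>26.5)&(P[...,2]<34); Q=np.c_[xy[m],np.ones(m.sum())]; print("tilt deg",np.degrees(np.linalg.lstsq(Q,P[m][:,2],rcond=None)[0][:2]),m.sum())
E
```

```text
tcp [574.   28.5  43. ] yaw(y-axis vs world y) 15.67 z [ 4.e-04 -2.e-04 -1.e+00] F [-5.1 -1.1  9.6] M [-0.05  1.25  0.08] op 0.632 ff 40.0 t 29.05
TCP in stage [-6.7  0.6] front edge [63.6 -0. ]
39276 [ 8925     0    59  1468 10338 10845  1746    64   299  1861  2935   710
    26     0]
x back -56.48130174777222 y -39.86684379017863 39.64257272734613 mid -0.13359466153113786 slope deg -0.5175671835148583 5
leaf z 36.533374748525006 242
leaf z at start 36.485192717851625 246
tilt deg [1.34800904 0.01771963] 6982
```

View pics/s9.png

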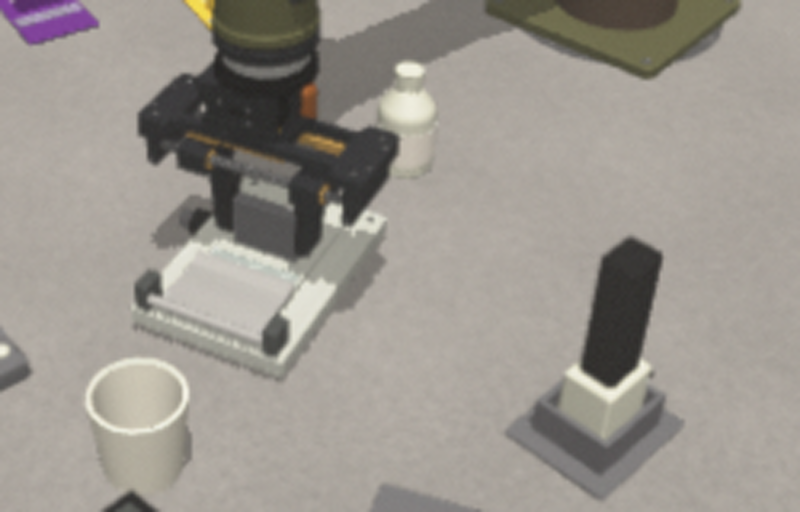

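The crop shows the carrier under the flat leaf, gripper on the fin, and the reader, bottle and beaker in place. I'll check flatness against the bed itself.

```bash
python3 - <<'E'
from h import *
c=r.calibration("wrist"); p,d=r.snapshot("wrist"); P=cloud(c,d)*1000; xy=(P[...,:2]-O)@RS.T
def prof(y0,y1,xs,lo,hi):
    for x in xs:
        m=(abs(xy[...,0]-x)<2)&(xy[...,1]>y0)&(xy[...,1]<y1)&(P[...,2]>lo)&(P[...,2]<hi)
        if m.sum()>8: print(x,np.median(P[m][:,2]).round(2),m.sum(),end=" | ")
    print()
prof(-36,36,range(-54,-10,4),26,40)
prof(-62,-46,range(-90,30,8),18,30); prof(46,62,range(-90,30,8),18,30)
prof(-36,36,range(-92,-58,4),18,30)
tool()
E
```

```text
-54 29.1 1311 | -50 29.28 1300 | -46 29.38 1241 | -42 29.35 1217 | -38 29.38 1208 | -34 29.38 1165 | -30 29.28 1149 | -26 29.14 1117 | -22 29.05 1117 | -18 29.01 1070 | -14 29.64 1813 | 
-90 24.13 336 | -82 24.14 318 | -74 24.0 294 | -66 24.0 305 | -58 24.06 293 | -50 24.1 272 | -42 24.04 261 | -34 24.12 249 | -26 24.04 233 | -18 24.02 230 | -10 24.08 213 | -2 23.94 115 | 6 24.22 14 | 
-90 24.08 353 | -82 24.16 320 | -74 24.05 304 | -66 24.0 307 | -58 24.02 293 | -50 24.06 271 | -42 24.05 255 | -34 24.08 252 | -26 23.93 244 | -18 23.99 233 | -10 24.02 219 | -2 24.04 111 | 6 23.7 17 | 
-92 23.93 1452 | -88 24.03 1499 | -84 24.03 1447 | -80 23.98 1404 | -76 24.04 1384 | -72 24.09 1347 | -68 24.1 1279 | -64 24.07 1319 | -60 24.07 1247 | 
tcp [574.1  28.5  43. ] yaw(y-axis vs world y) 15.67 z [ 5.e-04 -2.e-04 -1.e+00] F [-5.5 -1.   9. ] M [-0.07  1.2   0.09] op 0.633 ff 40.0 t 29.3
```

The plate is 5 mm above the bed along the length I can see, so it lies flat. It is at the stop and centred, pressed with about 9–10 N. Handing in.

```bash
python3 -c "
from plant import r
print(r.finish_job())"
```

```text
the job is handed in; nothing more can be done
None
```

The job is handed in at about 29 s: the reader scanned the label and is back in its dock, and the carrier is flat on the bed against the stop, centred and square, still held by the fin and pressed with about 9–10 N. The leaf stayed down at every check; I did not re-measure the other things on the bench, but nothing looked disturbed in the final view.

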